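Clear the bin cover and draw the spade out through the half-open bin

ROBOT

A 6-joint arm with a two-finger parallel gripper is mounted at the origin on the work surface. World frame = base frame: x ahead of the robot, y to its left, z up, the work surface at z = 0. Lengths are in m, angles in degrees, forces in N, time in s.
With the tool pointing down it reaches from about 0.25 to 0.725 m from the base axis. Payload 9.7 kg.
Tool frame: the origin (TCP) lies at the very end of the fingers, on their centre line; the grasp point (between the pads) lies 19 mm behind it; z points along the fingers, y is the line along which they close (so a half turn about z gives the same grasp; the last joint's range is limited). The gripper opens to 85 mm and grips with 20 to 120 N. Pads are 22 mm wide; open, the fingers measure 114 mm over their backs; the gripper's body (76 mm by 85 mm) begins 54 mm behind the grasp point. The pads swing forward as they close: fully open they stand 13 mm farther back than shut.
Start: joints at [64.802, 4.979, 10.078, 95.1, 0, 90], TCP at [0.234, 0.498, 0.231] pointing down, gripper open.
Joint ranges: [-179.16, 179.16], [-48.56, 103.87], [-65.8, 70.77], [-126.05, 130.52], [-82.76, 87.17], [-180, 180]. Speed limits (degrees/s): [127.2, 127.2, 147.25, 180, 180, 180].

INTERFACE

Orientations are given as [roll, pitch, yaw] about the fixed x, y, z axes, in that order (R = Rz(yaw) Ry(pitch) Rx(roll)).
In Python, from workcell import telemetry, optics, workorder gives the robot as it stands.
- The arm moves only by the shell command python3 -m handwheel 'ROWS' [FORCE]. ROWS is JSON, a list of rows, each an object of numbers: "tx", "ty", "tz": the shift along the tool's x, y, z in m; "ax", "ay", "az": the turn, a rotation vector about the tool's x, y, z in degrees; "jaw": the gripper command: -1 is shut, 1 is fully open, values between are in proportion. A call has exactly 10 rows; each row shifts and turns the commanded pose from where the row before left it, along the tool's axes as they then stand; what a row does not reach is not made up. A row lasts 1/8 s, in which the tool goes at most 62.5 mm and 10.7 degrees, less where a joint would pass 70% of its speed; a pose out of reach is approached as far as the arm can. A call is refused whole if a number of a shift passes 0.0625 or a number of a turn 10.7, either way. A call with a gripper value outside its range is refused whole. The fingers move at their own pace and stop on an object; FORCE is the grip in N (left out, the last holds). Time passes only in rows, so rows that do not move let the fingers close, or fill a call up. It gives the time, the measured TCP pose, the force, the opening and the grip force at its end, in the units of the state.
- telemetry.get_obs(): the state, without advancing time (a new reading comes with each control period).
- optics.camera(name): name is "scene" or "top" or "wrist"; returns a dict with "color" (420x560x3 uint8, red, green, blue), "K" (3x3 intrinsics, pixels), "extrinsics" (4x4, takes a point from camera to world coordinates); the wrist camera has in their place "mount" (4x4, takes a point from camera to tool coordinates, whose origin is the TCP and whose axes are the flange's). Camera axes: x right, y down, z forward; pixel columns grow to the right and rows downward; lengths in m; the calibration is good to about 2 mm. The wrist camera is an equidistant fisheye: a pixel r from the principal point sees the ray r / f radians off the axis. A picture is of the moment at which its call begins: read the wrist's pose just before it. There is no depth.
- workorder.job_done(): hands the job in; it is judged then, once.
The state is a dict: "time": time; "q": joint angles; "qd": joint speeds; "joint_efforts": joint torques, N m; "ee_pos": TCP position; "tcp_rot": TCP orientation; "wrist_force": force on the tool from outside, world axes, zero at the start; "torque": the same for the moment, N m; "opening": finger opening in m; "grasp_force": force on a finger pad.
Only numpy, scipy, OpenCV 4.12 (cv2) and the standard library are available. Lean on these libraries where they do the work, as an engineer would, in place of code of your own. Each camera call takes 0.05 s, during which the arm holds its last target. There are 200 camera calls.

TASK

The ice cream spade has slid down into the empty topping bin, its blade under the bin's half cover. First clear the jar off the cover: stand it upright on the low shelf, next in the row after the two jars there, in line with them and about as far from its neighbour as those two are apart; then tilt the spade and draw it out slantwise, handle first, through the open half of the bin. Finish while still gripping the spade, holding it still in the air with all of it well clear above the top of the bin and nothing else touching it, and leave the two row jars, the bowl, the soda bottle and the scoop where they are.

Things in the scene. Friction and masses are not known exactly. Their poses are not given: they have to be found in the camera images.
- bin: Fixed steel topping bin: open-topped pan, 300 mm (x) by 388 mm (y) over its 12 mm wide rim, 120 mm high. Origin: centre of its underside, z up. Inside: x -135 to 135 mm, y -180 to 180 mm, floor at z 4 mm; walls 3 mm. A flat fixed cover (z 120 to 124 mm, 3.5 mm hem on its edge) closes the half from y +5 to +194 mm; the half from y -180 to +5 mm is open, shorter than the spade
- bin_opening (a point): Centre of the bin's opening (185 mm along the bin's y, 270 mm along its x), at the height of the rim, 120 mm above the counter
- spade: Loose ice cream spade, 302 mm long, 0.2 to 0.3 kg, blade flat on the bin floor under the cover. x: handle to blade, z up. Origin: underside of the blade, middle of its rear edge. Steel blade 150 (x) by 70 (y) by 3 mm; 9 mm round neck up to x -30 mm; off-white flat handle bar 130 mm long, 22 mm wide (y, the width to grip), 26 mm deep, rising 12 degrees away from the blade. Mass centre at x +31 mm
- spade_grip (a point): Point on the middle of the spade's handle axis, 74 mm behind the spade's origin and 28 mm above the blade's underside; axes as the spade's
- spade_end (a point): Centre of the handle's free end, 152 mm behind the spade's origin and 45 mm above the blade's underside; axes as the spade's
- spade_tip (a point): Middle of the blade's front edge, 150 mm ahead of the spade's origin; axes as the spade's
- jar: The jar to move: closed amber glass jar with a metal screw lid, 56 mm diameter, 100 mm tall, 0.2 to 0.4 kg, standing on the bin's cover. Origin: centre of its underside, z up
- jar_row1: Like jar. Stands on the shelf's centre line near the shelf's +y end; first of the row. Origin: centre of its underside
- jar_row2: Like jar. Stands on the shelf's centre line beside jar_row1, 70 to 90 mm from it (centre to centre) towards the shelf's -y end; the next place in the row lies beyond it towards -y. Origin: centre of its underside
- shelf: Fixed low cream sheet-metal shelf, one flat board without lips or back, 110 mm deep (its x) by 300 mm long (its y, the direction of the row), top surface 60 mm above the counter. Origin: centre of its footprint on the counter, z up; the row's line is x = 0
- shelf_top (a point): Centre of the shelf's top surface, 60 mm above the counter; axes as the shelf's
- bowl: Bystander: loose thick beige crockery bowl, 150 mm diameter, 70 mm high, standing to the right of the bin. Origin: centre of its underside
- soda_bottle: Bystander: loose green glass soda bottle, 62 mm diameter, 215 mm tall, beyond the shelf. Origin: centre of its underside
- scoop: Bystander: loose aluminium scoop, 192 mm long, 26 mm high, lying on the counter to the right of the bin, beside the bowl. Its x runs from handle to bowl; origin on the underside between handle and bowl

How it is judged (in metres and radians):
On the way, in this order (a step that is already met when the one before it is completed fails the run):
1. the jar stands released on the shelf, in line with the two row jars and next to them (x of jar in the frame of shelf between -0.016 and 0.016 m and z of jar in the frame of shelf between 0.053 and 0.067 m and horizontal distance between jar and jar_row2 between 0.06 and 0.11 m and angle between jar's own z axis and vertical below 0.1 rad and linear speed of jar below 0.03 m/s and contact force between jar and the fingers below 0.1 N), for 0.2 s.
2. the spade slants through the opening: handle end up above the bin, blade tip still down inside (z of spade_end in the frame of bin above 0.135 m and z of spade_tip in the frame of bin below 0.115 m and y of spade_tip in the frame of bin between -0.182 and 0.182 m and x of spade_tip in the frame of bin between -0.138 and 0.138 m), for 0.05 s.
At the end, for the whole second after the job is handed in: Jar upright (0.1 rad), released, on the shelf within 16 mm of its centre line and 60 to 110 mm from jar_row2 (centres). Spade held still in the fingers (over 1 N, under 0.03 m/s), its tip, heel, grip and end all over 140 mm above the counter (bin rim: 120 mm), touching no other listed thing (all of step 1 and height (world z) of each of spade_tip, spade_grip, spade_end, spade above 0.14 m and contact force between spade and the fingers above 1 N and linear speed of spade below 0.03 m/s and angular speed of spade below 0.2 rad/s and contact force between spade and bin below 0.2 N and contact force between spade and shelf below 0.2 N and contact force between spade and jar below 0.2 N and contact force between spade and jar_row1 below 0.2 N and contact force between spade and jar_row2 below 0.2 N and contact force between spade and bowl below 0.2 N and contact force between spade and soda_bottle below 0.2 N and contact force between spade and scoop below 0.2 N); the arm keeps its last pose, push and grip.
It fails at once if a row jar is knocked or shifted (distance of jar_row1 from where it was at the start of the episode above 0.02 m or angle between jar_row1's own z axis and vertical above 0.5 rad).
It fails at once if a row jar is knocked or shifted (distance of jar_row2 from where it was at the start of the episode above 0.02 m or angle between jar_row2's own z axis and vertical above 0.5 rad).
It fails at once if the bowl is knocked or shifted (distance of bowl from where it was at the start of the episode above 0.03 m or angle between bowl's own z axis and vertical above 0.5 rad).
It fails at once if the soda bottle is knocked or shifted (distance of soda_bottle from where it was at the start of the episode above 0.03 m or angle between soda_bottle's own z axis and vertical above 0.5 rad).
It fails at once if the scoop is knocked or shifted (distance of scoop from where it was at the start of the episode above 0.03 m or angle between scoop's own z axis and vertical above 0.5 rad).
It also fails if it takes over 51 s, if anything falls off the work surface, if the arm or the gripper's body presses on something with over 40 N, if the wrist force passes 120 N, or if a joint passes its speed limit or range.

## Working session

There is one attempt and no reset: what is moved stays moved. The work goes in short steps, Python scripts to look and compute and a shell command to move; the robot and the scene stay as the last step left them, time stands still between calls to the robot, and variables do not carry over. Pictures are saved under pics/ and viewed, at most 10 in all, crops included, and the job is handed in when it is done.

```bash
mkdir -p pics; ls; python3 - <<'E'
from workcell import telemetry, optics
import cv2, numpy as np
o=telemetry.get_obs();print(o)
for n in("scene","top"):
    c=optics.camera(n);cv2.imwrite(f"pics/{n}0.png",c["color"][:,:,::-1]);np.savez(f"{n}0.npz",**c)
    print(n,c["K"],c["extrinsics"])
c=optics.camera("wrist");cv2.imwrite("pics/wrist0.png",c["color"][:,:,::-1]);print(c["K"],c["mount"])
E
```

```text
pics
{'time': 0.0, 'q': array([6.48048252e+01, 5.01089694e+00, 1.00337942e+01, 9.50997902e+01,
       1.03302027e-04, 9.00009889e+01]), 'qd': array([-0.08984518, -0.03189258,  0.09283255,  0.04219575, -0.00449815,
        0.01864745]), 'joint_efforts': array([ 4.45998558e-04, -5.20385385e+01,  4.64806545e+01,  1.63543207e-02,
        6.12653548e-05,  9.75565655e-06]), 'ee_pos': array([0.23403602, 0.4974618 , 0.23057911]), 'tcp_rot': array([-1.79923107e+02, -1.01974863e-04,  1.54803836e+02]), 'wrist_force': array([-0.2291323 , -0.49549016, -0.27841535]), 'torque': array([ 0.00811708, -0.00905109,  0.00708645]), 'grasp_force': 0.0, 'opening': 0.08540975494517503}
scene [[519.99661093   0.         283.98267037]
 [  0.         519.99661093 216.27439266]
 [  0.           0.           1.        ]] [[ 0.77994431  0.44908835 -0.43589738  1.10835462]
 [ 0.62561764 -0.57838869  0.52351609 -0.7924831 ]
 [-0.01701314 -0.68101848 -0.73206856  1.05798005]
 [ 0.          0.          0.          1.        ]]
top [[433.87835728   0.         276.93552485]
 [  0.         433.87835728 216.62303791]
 [  0.           0.           1.        ]] [[-0.02370916 -0.99790091  0.06026321  0.44943497]
 [-0.99964169  0.02441337  0.01097625 -0.07533796]
 [-0.01242444 -0.05998138 -0.99812217  1.25495768]
 [ 0.          0.          0.          1.        ]]
[[325.1922621    0.         278.90373402]
 [  0.         325.1922621  212.5151395 ]
 [  0.           0.           1.        ]] [[-4.76233391e-04 -9.64098335e-01 -2.65545051e-01  6.75316302e-02]
 [ 9.99999625e-01 -2.67081152e-04 -8.23742408e-04  3.81591824e-04]
 [ 7.23246606e-04 -2.65545343e-01  9.64098101e-01 -1.42330083e-01]
 [ 0.00000000e+00  0.00000000e+00  0.00000000e+00  1.00000000e+00]]
```

View pics/top0.png

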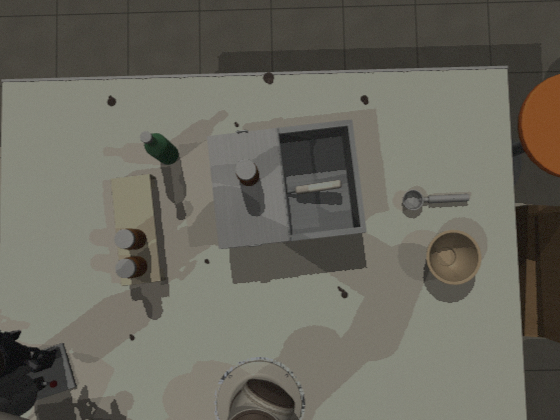

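View pics/scene0.png

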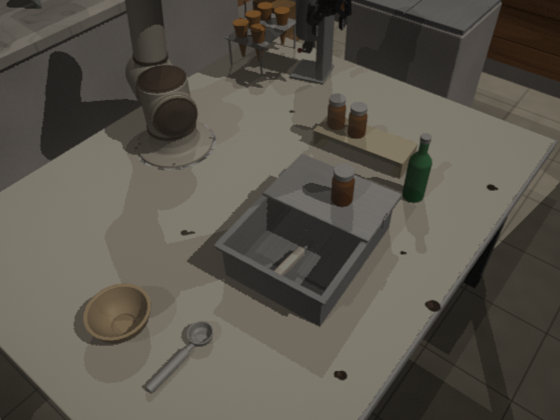

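```bash
cat > h.py <<'E'
import numpy as np
from scipy.spatial.transform import Rotation as R
def px(cam,uv,z):
    """cast pixel onto plane z"""
    K,E=cam["K"],cam["extrinsics"]
    d=E[:3,:3]@np.linalg.solve(K,[uv[0],uv[1],1]); o=E[:3,3]
    return o+d*(z-o[2])/d[2]
def proj(cam,p):
    K,E=cam["K"],cam["extrinsics"]
    q=K@(E[:3,:3].T@(np.array(p)-E[:3,3])); return q[:2]/q[2]
E
python3 - <<'E'
import cv2,numpy as np
c=np.load("top0.npz")["color"][:,:,::-1]
g=np.clip((c[110:295,105:375]/255.)**.6*255,0,255).astype('u1')
g=cv2.resize(g,None,fx=2.9,fy=2.9,interpolation=cv2.INTER_CUBIC);cv2.imwrite("pics/topc.png",g)
c=np.load("scene0.npz")["color"][:,:,::-1]
g=np.clip((c[80:320,190:450]/255.)**.6*255,0,255).astype('u1')
g=cv2.resize(g,None,fx=2.5,fy=2.5,interpolation=cv2.INTER_CUBIC);cv2.imwrite("pics/scenec.png",g)
E
```

```text
(no output)
```

View pics/topc.png

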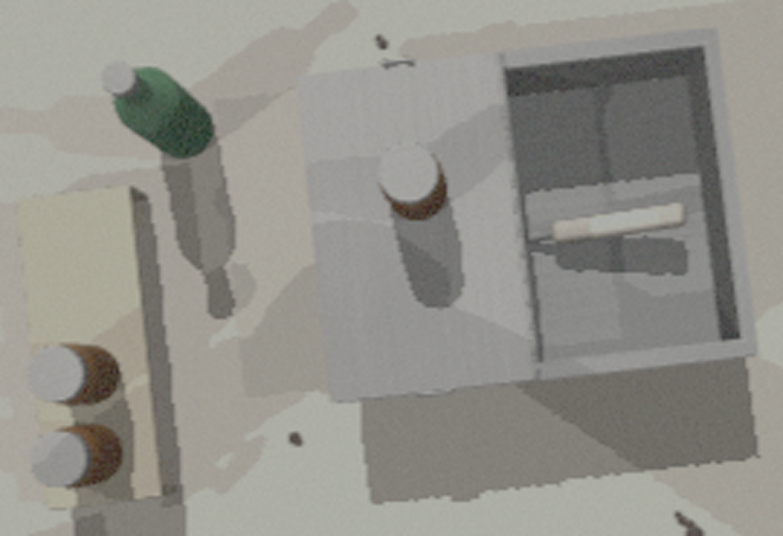

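View pics/scenec.png

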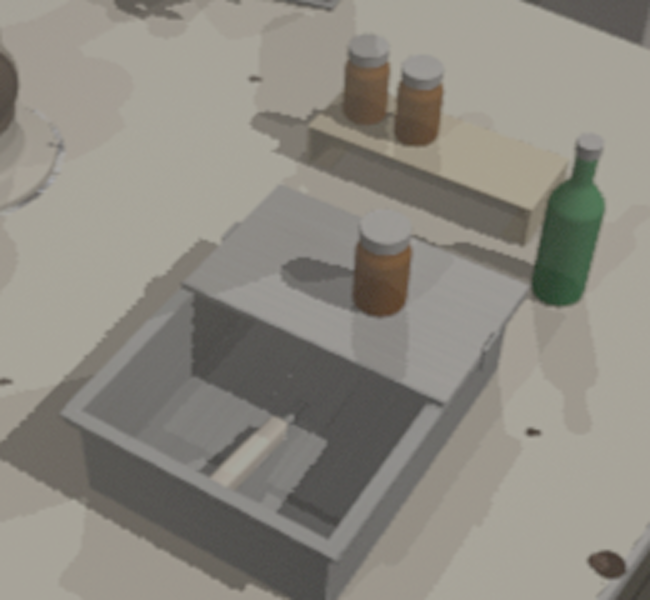

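```bash
python3 - <<'E'
import numpy as np,cv2
from h import *
T=np.load("top0.npz");S=np.load("scene0.npz")
t=lambda u,v,z:px(T,(105+(u+.5)/2.9-.5,110+(v+.5)/2.9-.5),z)
s=lambda u,v,z:px(S,(190+(u+.5)/2.5-.5,80+(v+.5)/2.5-.5),z)
np.set_printoptions(precision=4,suppress=True)
for n,a,b,z in[("jar",(411,174),(386,227),.224),("row2",(57,374),(422,68),.16),("row1",(60,458),(369,46),.16),("bottle",(119,79),(590,143),.215)]:
    print(n,t(*a,z)[:2],s(*b,z)[:2])
sh=[t(20,203,.06),t(133,187,.06),t(160,497,.06),t(49,509,.06)]
sh2=[s(312,122,.06),s(567,165,.06),s(528,207,.06)]
print("shelf",*[p[:2] for p in sh],"scene",*[p[:2] for p in sh2]); 
b=np.array([t(298,76,.124),t(716,30,.12),t(755,352,.12),t(332,402,.124)])[:,:2]
print("bin",b,b.mean(0),[np.linalg.norm(b[i]-b[i-1]) for i in range(4)])
print("binscene",[s(*q,.122)[:2] for q in((285,186),(528,293),(333,555),(68,413))])
print("handle end",t(683,214,.058)[:2],"near",t(555,230,.032)[:2])
print("handle scene end",s(222,472,.05)[:2],"near",s(283,425,.03)[:2])
E
```

```text
jar [0.6262 0.0066] [0.6317 0.0077]
row2 [0.4692 0.3243] [0.4726 0.3235]
row1 [0.3961 0.3219] [0.3981 0.3227]
bottle [0.7146 0.2513] [0.7195 0.2497]
shelf [0.636  0.3961] [0.6487 0.287 ] [0.3524 0.2632] [0.3435 0.3687] scene [0.3561 0.2697] [0.6464 0.3875] [0.648  0.2933]
bin [[ 0.7362  0.1159]
 [ 0.7696 -0.2667]
 [ 0.4746 -0.2917]
 [ 0.4388  0.0895]] [ 0.6048 -0.0883] [np.float64(0.2986017481637263), np.float64(0.38408514071988453), np.float64(0.29598960619592296), np.float64(0.3829042502211381)]
binscene [array([0.4472, 0.0934]), array([0.7431, 0.1108]), array([ 0.772 , -0.2661]), array([ 0.4841, -0.2912])]
handle end [ 0.6095 -0.2396] near [ 0.6004 -0.1179]
handle scene end [ 0.6058 -0.2146] near [ 0.607  -0.1185]
```

```bash
cat > d.py <<'E'
import sys
from h import *
from workcell import telemetry
np.set_printoptions(precision=4,suppress=True)
o=telemetry.get_obs()
Rc=R.from_euler('xyz',o["tcp_rot"],degrees=True)
a=[float(v) for v in sys.argv[1:]]   # target x y z [roll pitch yaw]
Rt=R.from_euler('xyz',a[3:],degrees=True) if len(a)>3 else Rc
w=np.array(a[:3])-o["ee_pos"]
print("t",o["time"],"pos",o["ee_pos"],"rpy",o["tcp_rot"],"q",o["q"],"open",o["opening"],"F",o["grasp_force"],o["wrist_force"])
print("shift in current tool",Rc.inv().apply(w),"in target tool",Rt.inv().apply(w),"turn",(Rc.inv()*Rt).as_rotvec(degrees=True))
E
python3 -m handwheel '[{"az":-10.07,"tz":-0.02,"jaw":1},{"az":-10.07,"tz":-0.02,"jaw":1},{"az":-10.07,"tz":-0.02,"jaw":1},{"tx":-0.033,"ty":-0.049,"jaw":1},{"tx":-0.033,"ty":-0.049,"jaw":1},{"tx":-0.033,"ty":-0.049,"jaw":1},{"tx":-0.033,"ty":-0.049,"jaw":1},{"tx":-0.033,"ty":-0.049,"jaw":1},{"tx":-0.033,"ty":-0.049,"jaw":1},{"tx":-0.033,"ty":-0.049,"jaw":1}]' 40; python3 d.py 0.629 0.007 0.29 180 0 185
```

```text
t 0.15 pos [0.2341 0.4975 0.2308] rpy [-179.945    -0.0007  154.8007] q [64.8013  5.004  10.0471 95.0981  0.0007 90.0006] open 0.085316286509405 F 0.0 [-0.1333  0.2842  1.0453]
shift in current tool [-0.5662 -0.2758 -0.059 ] in target tool [-0.3506 -0.5231 -0.0592] turn [ -0.0535  -0.0152 -30.1993]$[0]: bad value
```

```bash

python3 -m handwheel '[{"tx":0,"ty":0,"tz":-0.02,"ax":0,"ay":0,"az":-10.07,"jaw":1},{"tx":0,"ty":0,"tz":-0.02,"ax":0,"ay":0,"az":-10.07,"jaw":1},{"tx":0,"ty":0,"tz":-0.02,"ax":0,"ay":0,"az":-10.07,"jaw":1},{"tx":-0.033,"ty":-0.049,"tz":0,"ax":0,"ay":0,"az":0,"jaw":1},{"tx":-0.033,"ty":-0.049,"tz":0,"ax":0,"ay":0,"az":0,"jaw":1},{"tx":-0.033,"ty":-0.049,"tz":0,"ax":0,"ay":0,"az":0,"jaw":1},{"tx":-0.033,"ty":-0.049,"tz":0,"ax":0,"ay":0,"az":0,"jaw":1},{"tx":-0.033,"ty":-0.049,"tz":0,"ax":0,"ay":0,"az":0,"jaw":1},{"tx":-0.033,"ty":-0.049,"tz":0,"ax":0,"ay":0,"az":0,"jaw":1},{"tx":-0.033,"ty":-0.049,"tz":0,"ax":0,"ay":0,"az":0,"jaw":1}]' 40; python3 d.py 0.629 0.007 0.29 180 0 185
```

```text
time: 1.4
ee_pos: [0.4952, 0.1744, 0.2912]
tcp_rot: [180.0, 0.0, -175.0]
wrist_force: [1.5, 1.1, -0.8]
opening: 0.0853
grasp_force: 0.0
t 1.4 pos [0.4952 0.1744 0.2912] rpy [ 179.9979    0.0011 -174.9924] q [ 19.4002   3.3304  15.0923 101.7603   0.0017  14.3926] open 0.08532890618479406 F 0.0 [ 1.4684  1.1056 -0.8298]
shift in current tool [-0.1187 -0.1784  0.0012] in target tool [-0.1187 -0.1784  0.0012] turn [0.0021 0.0011 0.0076]
```

```bash

python3 -m handwheel '[{"tx":-0.03,"ty":-0.045,"tz":0,"ax":0,"ay":0,"az":0,"jaw":1},{"tx":-0.03,"ty":-0.045,"tz":0,"ax":0,"ay":0,"az":0,"jaw":1},{"tx":-0.03,"ty":-0.045,"tz":0,"ax":0,"ay":0,"az":0,"jaw":1},{"tx":-0.0287,"ty":-0.0434,"tz":0,"ax":0,"ay":0,"az":0,"jaw":1},{"tx":0,"ty":0,"tz":0,"ax":0,"ay":0,"az":0,"jaw":1},{"tx":0,"ty":0,"tz":0,"ax":0,"ay":0,"az":0,"jaw":1},{"tx":0,"ty":0,"tz":0,"ax":0,"ay":0,"az":0,"jaw":1},{"tx":0,"ty":0,"tz":0,"ax":0,"ay":0,"az":0,"jaw":1},{"tx":0,"ty":0,"tz":0,"ax":0,"ay":0,"az":0,"jaw":1},{"tx":0,"ty":0,"tz":0,"ax":0,"ay":0,"az":0,"jaw":1}]' 40; python3 - <<'E'
from workcell import telemetry,optics
import cv2,numpy as np
o=telemetry.get_obs();c=optics.camera("wrist");print(o["ee_pos"],o["tcp_rot"])
np.savez("w1.npz",pos=o["ee_pos"],rot=o["tcp_rot"],**c)
g=np.clip((c["color"][:,:,::-1]/255.)**.6*255,0,255).astype('u1')
cv2.imwrite("pics/w1.png",g)
E
```

```text
time: 2.65
ee_pos: [0.628, 0.0091, 0.2915]
tcp_rot: [180.0, 0.0, -175.0]
wrist_force: [0.2, 0.1, 0.2]
opening: 0.0858
grasp_force: 0.0
[0.62795531 0.00910254 0.29151237] [ 1.79999949e+02  1.96413178e-02 -1.74963439e+02]
```

View pics/w1.png

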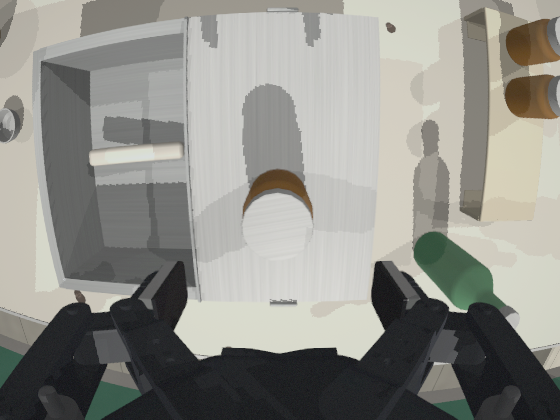

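```bash
cat >> h.py <<'E'
def fish(w,uv,z):
    K,M=w["K"],w["mount"]
    d=np.array([uv[0]-K[0,2],uv[1]-K[1,2]])/K[0,0]; r=np.linalg.norm(d)
    v=np.array([*(d/r*np.sin(r)),np.cos(r)])
    Rt=R.from_euler('xyz',w["rot"],degrees=True)
    o=w["pos"]+Rt.apply(M[:3,3]); v=Rt.apply(M[:3,:3]@v)
    return (o+v*(z-o[2])/v[2])[:2]
E
python3 - <<'E'
from h import *
np.set_printoptions(precision=4,suppress=True)
w=np.load("w1.npz")
for n,uv,z in [("jar",(277.5,226),.224),("shelfc",(476,215),.06),("shelfc2",(534,220),.06),("edge top",(486,9),.06),("bin corner",(35,58),.12),("bin corner",(65,290),.12),("cover corner",(378,18),.124),("cover c",(378,303),.124),("edge cov",(186,20),.124),("edge cov",(198,300),.124),
 ("end",(91,157),.055),("near",(182,151),.032)]: print(n,fish(w,uv,z))
E
```

```text
jar [0.6279 0.0085]
shelfc [0.6434 0.2811]
shelfc2 [0.6411 0.4021]
edge top [0.358  0.2637]
bin corner [ 0.4846 -0.2905]
bin corner [ 0.7761 -0.2585]
cover corner [0.4407 0.0903]
cover c [0.7426 0.133 ]
edge cov [ 0.46   -0.0962]
edge cov [ 0.7552 -0.0706]
end [ 0.6112 -0.2391]
near [ 0.6012 -0.1164]
```

```bash

python3 -m handwheel '[{"tx":0,"ty":0,"tz":0.04,"ax":0,"ay":0,"az":0,"jaw":1},{"tx":0,"ty":0,"tz":0.04,"ax":0,"ay":0,"az":0,"jaw":1},{"tx":0,"ty":0,"tz":0.03,"ax":0,"ay":0,"az":0,"jaw":1},{"tx":0,"ty":0,"tz":0.0175,"ax":0,"ay":0,"az":0,"jaw":1},{"tx":0,"ty":0,"tz":0,"ax":0,"ay":0,"az":0,"jaw":-1},{"tx":0,"ty":0,"tz":0,"ax":0,"ay":0,"az":0,"jaw":-1},{"tx":0,"ty":0,"tz":0,"ax":0,"ay":0,"az":0,"jaw":-1},{"tx":0,"ty":0,"tz":0,"ax":0,"ay":0,"az":0,"jaw":-1},{"tx":0,"ty":0,"tz":0,"ax":0,"ay":0,"az":0,"jaw":-1},{"tx":0,"ty":0,"tz":0,"ax":0,"ay":0,"az":0,"jaw":-1}]' 40; python3 d.py 0.546 0.332 0.102 180 0 185
```

```text
time: 3.95
ee_pos: [0.6287, 0.0088, 0.1654]
tcp_rot: [-180.0, 0.2, -175.0]
wrist_force: [0.2, -1.1, 5.4]
opening: 0.0543
grasp_force: 43.8
t 3.95 pos [0.6287 0.0088 0.1654] rpy [-179.9891    0.1536 -174.9905] q [ 0.8009 14.9524 14.1456 89.0393  0.0004 -4.2086] open 0.0543243841977509 F 43.82761621847749 [ 0.2489 -1.076   5.422 ]
shift in current tool [0.0544 0.3292 0.0632] in target tool [0.0543 0.3292 0.0634] turn [-0.0109  0.1536  0.0094]
```

```bash

python3 -m handwheel '[{"tx":0,"ty":0,"tz":-0.03,"ax":0,"ay":0,"az":0,"jaw":-1},{"tx":0,"ty":0,"tz":-0.03,"ax":0,"ay":0,"az":0,"jaw":-1},{"tx":0.004,"ty":0.02,"tz":0,"ax":0,"ay":0,"az":0,"jaw":-1},{"tx":0.008,"ty":0.05,"tz":0,"ax":0,"ay":0,"az":0,"jaw":-1},{"tx":0.0085,"ty":0.055,"tz":0,"ax":0,"ay":0,"az":0,"jaw":-1},{"tx":0.009,"ty":0.055,"tz":0,"ax":0,"ay":0,"az":0,"jaw":-1},{"tx":0.009,"ty":0.055,"tz":0,"ax":0,"ay":0,"az":0,"jaw":-1},{"tx":0.009,"ty":0.05,"tz":0,"ax":0,"ay":0,"az":0,"jaw":-1},{"tx":0.005,"ty":0.03,"tz":0,"ax":0,"ay":0,"az":0,"jaw":-1},{"tx":0.002,"ty":0.014,"tz":0,"ax":0,"ay":0,"az":0,"jaw":-1}]' 40; python3 -m handwheel '[{"tx":0,"ty":0,"tz":0,"ax":0,"ay":0,"az":0,"jaw":-1},{"tx":0,"ty":0,"tz":0.03,"ax":0,"ay":0,"az":0,"jaw":-1},{"tx":0,"ty":0,"tz":0.03,"ax":0,"ay":0,"az":0,"jaw":-1},{"tx":0,"ty":0,"tz":0.025,"ax":0,"ay":0,"az":0,"jaw":-1},{"tx":0,"ty":0,"tz":0.015,"ax":0,"ay":0,"az":0,"jaw":-1},{"tx":0,"ty":0,"tz":0.01,"ax":0,"ay":0,"az":0,"jaw":-1},{"tx":0,"ty":0,"tz":0.006,"ax":0,"ay":0,"az":0,"jaw":-1},{"tx":0,"ty":0,"tz":0.004,"ax":0,"ay":0,"az":0,"jaw":-1},{"tx":0,"ty":0,"tz":0,"ax":0,"ay":0,"az":0,"jaw":-1},{"tx":0,"ty":0,"tz":0,"ax":0,"ay":0,"az":0,"jaw":-1}]';python3 d.py 0.546 0.332 0.1014 180 0 185;python3 - <<'E'
from workcell import telemetry,optics
import cv2,numpy as np
o=telemetry.get_obs();c=optics.camera("wrist")
np.savez("w2.npz",pos=o["ee_pos"],rot=o["tcp_rot"],**c)
g=lambda c:np.clip((c["color"][:,:,::-1]/255.)**.6*255,0,255).astype('u1')
s=optics.camera("scene")
a=cv2.resize(g(s)[60:260,270:450],None,fx=2,fy=2,interpolation=cv2.INTER_CUBIC)
cv2.imwrite("pics/w2.png",np.hstack([g(c)[:400,130:],a]))
E
```

```text
time: 5.2
ee_pos: [0.5435, 0.3339, 0.2222]
tcp_rot: [-180.0, -0.1, -174.8]
wrist_force: [-0.7, -0.4, -2.0]
opening: 0.0544
grasp_force: 43.8
time: 6.45
ee_pos: [0.5452, 0.3319, 0.1043]
tcp_rot: [180.0, 0.0, -175.0]
wrist_force: [-0.9, 0.4, -3.9]
opening: 0.0543
grasp_force: 43.8
t 6.45 pos [0.5452 0.3319 0.1043] rpy [ 179.9839    0.0321 -174.9826] q [31.3355 16.427   9.2072 82.7443  0.0002 26.3181] open 0.05432501827968655 F 43.769588058348745 [-0.9086  0.361  -3.8743]
shift in current tool [-0.0008 -0.      0.0029] in target tool [-0.0008 -0.      0.0029] turn [0.0161 0.0321 0.0174]
```

View pics/w2.png

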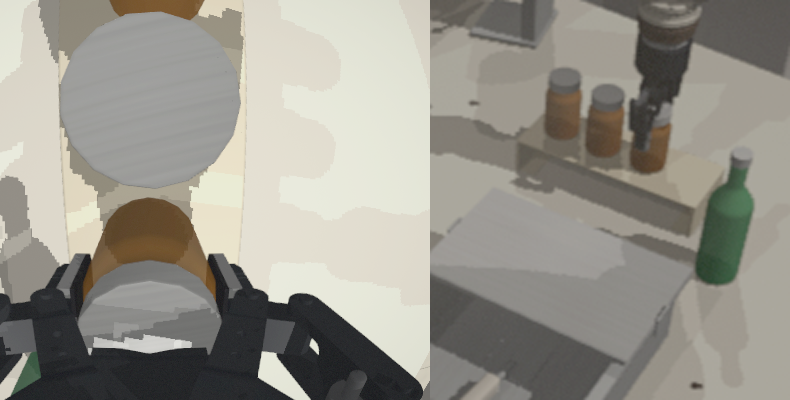

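```bash
python3 - <<'E'
from h import *
w=np.load("w2.npz")
print("row2",fish(w,(280.5,100),.16),"edges",fish(w,(193,200),.06),fish(w,(371,200),.06))
E
python3 -m handwheel '[{"tx":0,"ty":0,"tz":0.002,"ax":0,"ay":0,"az":0,"jaw":-1},{"tx":0,"ty":0,"tz":0.0009,"ax":0,"ay":0,"az":0,"jaw":-1},{"tx":0,"ty":0,"tz":0,"ax":0,"ay":0,"az":0,"jaw":-1},{"tx":0,"ty":0,"tz":0,"ax":0,"ay":0,"az":0,"jaw":-1},{"tx":0,"ty":0,"tz":0,"ax":0,"ay":0,"az":0,"jaw":0.5},{"tx":0,"ty":0,"tz":0,"ax":0,"ay":0,"az":0,"jaw":0.9},{"tx":0,"ty":0,"tz":0,"ax":0,"ay":0,"az":0,"jaw":0.9},{"tx":0,"ty":0,"tz":0,"ax":0,"ay":0,"az":0,"jaw":0.9},{"tx":0,"ty":0,"tz":0,"ax":0,"ay":0,"az":0,"jaw":0.9},{"tx":0,"ty":0,"tz":0,"ax":0,"ay":0,"az":0,"jaw":0.9}]'
```

```text
row2 [0.4713401  0.32628757] edges [0.52597688 0.27861825] [0.51659062 0.38575447]
time: 7.8
ee_pos: [0.5451, 0.3318, 0.1009]
tcp_rot: [180.0, 0.0, -175.0]
wrist_force: [0.7, -0.3, 0.1]
opening: 0.0814
grasp_force: 0.0
```

```bash

python3 -m handwheel '[{"tx":0,"ty":0,"tz":-0.05,"ax":0,"ay":0,"az":0,"jaw":0.9},{"tx":0,"ty":0,"tz":-0.06,"ax":0,"ay":0,"az":0,"jaw":1},{"tx":0,"ty":0,"tz":-0.06,"ax":0,"ay":0,"az":0,"jaw":1},{"tx":0,"ty":-0.03,"tz":-0.02,"ax":0,"ay":0,"az":0,"jaw":1},{"tx":-0.003,"ty":-0.061,"tz":0,"ax":0,"ay":0,"az":0,"jaw":1},{"tx":-0.003,"ty":-0.061,"tz":0,"ax":0,"ay":0,"az":0,"jaw":1},{"tx":-0.003,"ty":-0.061,"tz":0,"ax":0,"ay":0,"az":0,"jaw":1},{"tx":-0.003,"ty":-0.061,"tz":0,"ax":0,"ay":0,"az":0,"jaw":1},{"tx":-0.003,"ty":-0.061,"tz":0,"ax":0,"ay":0,"az":0,"jaw":1},{"tx":-0.003,"ty":-0.061,"tz":0,"ax":0,"ay":0,"az":0,"jaw":1}]'
python3 -m handwheel '[{"tx":0,"ty":-0.061,"tz":0,"ax":0,"ay":0,"az":0,"jaw":1},{"tx":0,"ty":-0.03,"tz":0,"ax":0,"ay":0,"az":10.06,"jaw":1},{"tx":0,"ty":0,"tz":0,"ax":0,"ay":0,"az":10.06,"jaw":1},{"tx":0,"ty":0,"tz":0,"ax":0,"ay":0,"az":10.06,"jaw":1},{"tx":0,"ty":0,"tz":0,"ax":0,"ay":0,"az":10.06,"jaw":1},{"tx":0,"ty":0,"tz":0,"ax":0,"ay":0,"az":10.06,"jaw":1},{"tx":0,"ty":0,"tz":0,"ax":0,"ay":0,"az":10.06,"jaw":1},{"tx":0,"ty":0,"tz":0,"ax":0,"ay":0,"az":10.06,"jaw":1},{"tx":0,"ty":0,"tz":0,"ax":0,"ay":0,"az":10.06,"jaw":1},{"tx":0,"ty":0,"tz":0,"ax":0,"ay":0,"az":10.06,"jaw":1}]'
python3 d.py 0.605 -0.162 0.2
python3 - <<'E'
from workcell import telemetry,optics
import cv2,numpy as np
o=telemetry.get_obs();c=optics.camera("wrist")
np.savez("w3.npz",pos=o["ee_pos"],rot=o["tcp_rot"],**c)
s=optics.camera("top");np.savez("top1.npz",**s)
g=lambda c:np.clip((c["color"][:,:,::-1]/255.)**.6*255,0,255).astype('u1')
a=cv2.resize(g(s)[160:290,105:165],None,fx=3.23,fy=3.23,interpolation=cv2.INTER_CUBIC)
cv2.imwrite("pics/w3.png",np.hstack([g(c),a[:420]]))
E
```

```text
time: 9.05
ee_pos: [0.5975, -0.0631, 0.2911]
tcp_rot: [-180.0, 0.0, -175.0]
wrist_force: [1.2, -0.4, 0.2]
opening: 0.0855
grasp_force: 0.0
time: 10.3
ee_pos: [0.6055, -0.1518, 0.2909]
tcp_rot: [180.0, 0.0, 94.1]
wrist_force: [-0.3, 0.9, -0.0]
opening: 0.0858
grasp_force: 0.0
t 10.3 pos [ 0.6055 -0.1518  0.2909] rpy [179.9973   0.0007  94.1375] q [-14.0728  17.9699  31.9758 104.0031   0.0002  71.7897] open 0.08584784045526102 F 0.0 [-0.3386  0.901  -0.0015]
shift in current tool [-0.0101 -0.0013  0.0909] in target tool [-0.0101 -0.0013  0.0909] turn [0. 0. 0.]
```

View pics/w3.png

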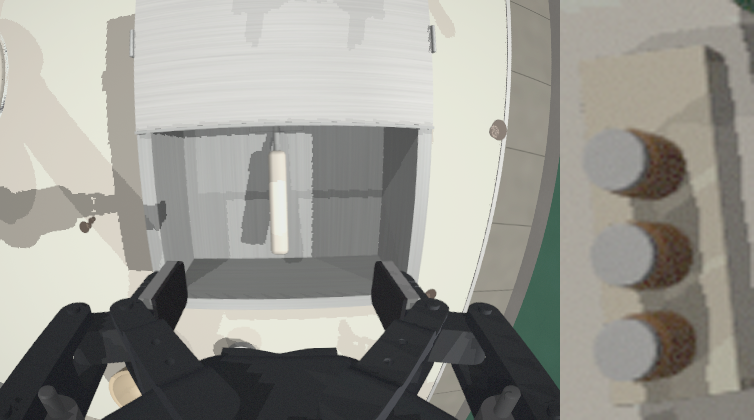

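```bash
python3 - <<'E'
from h import *
np.set_printoptions(precision=4,suppress=True)
w=np.load("w3.npz")
for n,uv,z in [("end top",(280.5,251),.062),("near top",(278,152),.036),("left end",(273,250),.06),("right end",(288,250),.06),("edge L",(137,130),.122),("edge R",(432,126),.122),("rim low L",(155,304),.12),("rim low R",(427,301),.12)]:print(n,fish(w,uv,z))
t=R.from_euler('xyz',[180,0,94.5],degrees=True)*R.from_euler('y',15,degrees=True)
print(t.as_euler('xyz',degrees=True),t.as_matrix()[:,2])
E
```

```text
end top [ 0.6132 -0.2354]
near top [ 0.6016 -0.1175]
left end [ 0.6039 -0.2356]
right end [ 0.6224 -0.2343]
edge L [ 0.4575 -0.0941]
edge R [ 0.7556 -0.0676]
rim low L [ 0.4687 -0.2929]
rim low R [ 0.7925 -0.2681]
[-180.   -15.    94.5] [-0.0203  0.258  -0.9659]
```

```bash
python3 d.py 0.605 -0.1555 0.012 -180 -15 95.3; python3 d.py 0.605 -0.1555 0.07 -180 -15 95.3|tail -1
```

```text
t 10.4 pos [ 0.6055 -0.1518  0.2909] rpy [179.9993   0.0007  94.3505] q [-14.0728  17.969   31.9751 104.0052  -0.0004  71.5767] open 0.08523607236753922 F 0.0 [-0.9127 -0.5148 -0.8347]
shift in current tool [-0.0037 -0.0008  0.2789] in target tool [-0.0757 -0.0009  0.2685] turn [ 0.125  15.0003 -0.944 ]
shift in current tool [-0.0037 -0.0008  0.2209] in target tool [-0.0607 -0.0009  0.2124] turn [ 0.125  15.0003 -0.944 ]
```

Move down to about 0.06 first, then check the pose.

```bash

python3 -m handwheel '[{"tx":0,"ty":0,"tz":0,"ax":0,"ay":7.5,"az":-0.5,"jaw":1},{"tx":0,"ty":0,"tz":0,"ax":0,"ay":7.5,"az":-0.4,"jaw":1},{"tx":-0.0106,"ty":-0.0009,"tz":0.04,"ax":0,"ay":0,"az":0,"jaw":1},{"tx":-0.014,"ty":0,"tz":0.05,"ax":0,"ay":0,"az":0,"jaw":1},{"tx":-0.014,"ty":0,"tz":0.05,"ax":0,"ay":0,"az":0,"jaw":1},{"tx":-0.0124,"ty":0,"tz":0.04,"ax":0,"ay":0,"az":0,"jaw":1},{"tx":-0.0097,"ty":0,"tz":0.0324,"ax":0,"ay":0,"az":0,"jaw":1},{"tx":-0.005,"ty":0,"tz":0.02,"ax":0,"ay":0,"az":0,"jaw":1},{"tx":0,"ty":0,"tz":0,"ax":0,"ay":0,"az":0,"jaw":1},{"tx":0,"ty":0,"tz":0,"ax":0,"ay":0,"az":0,"jaw":1}]'
python3 d.py 0.605 -0.1555 0.012 -180 -15 95.3
python3 - <<'E'
from workcell import telemetry,optics
import cv2,numpy as np
o=telemetry.get_obs();c=optics.camera("wrist");s=optics.camera("scene")
g=lambda c:np.clip((c["color"][:,:,::-1]/255.)**.6*255,0,255).astype('u1')
cv2.imwrite("pics/w4.png",np.hstack([g(c)[:,80:480],cv2.resize(g(s)[120:330,200:400],None,fx=2,fy=2)]))
E
```

```text
time: 11.65
ee_pos: [0.6059, -0.1553, 0.0506]
tcp_rot: [179.8, -15.0, 95.5]
wrist_force: [-0.2, 0.3, 0.1]
opening: 0.0855
grasp_force: 0.0
t 11.65 pos [ 0.6059 -0.1553  0.0506] rpy [179.7862 -14.9691  95.5179] q [-20.4903  21.7678   8.8421  83.565   13.5194  63.2497] open 0.0854950981632446 F 0.0 [-0.2445  0.2956  0.1188]
shift in current tool [-0.0101 -0.001   0.0372] in target tool [-0.0101 -0.0009  0.0372] turn [0.1574 0.0305 0.2106]
```

View pics/w4.png

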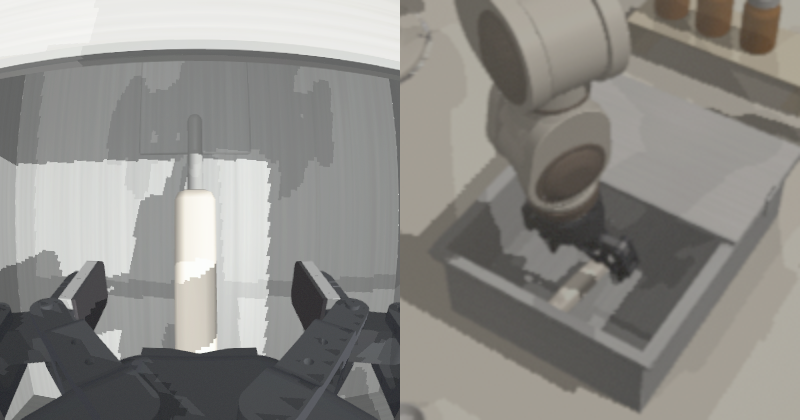

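```bash

python3 -m handwheel '[{"tx":-0.0013,"ty":0,"tz":0.005,"ax":0,"ay":0,"az":0,"jaw":1},{"tx":-0.0013,"ty":0,"tz":0.005,"ax":0,"ay":0,"az":0,"jaw":1},{"tx":-0.0013,"ty":0,"tz":0.005,"ax":0,"ay":0,"az":0,"jaw":1},{"tx":-0.0013,"ty":-0.001,"tz":0.005,"ax":0,"ay":0,"az":0,"jaw":1},{"tx":-0.0013,"ty":0,"tz":0.004,"ax":0,"ay":0,"az":0,"jaw":1},{"tx":-0.001,"ty":0,"tz":0.003,"ax":0,"ay":0,"az":0,"jaw":1},{"tx":0,"ty":0,"tz":0,"ax":0,"ay":0,"az":0,"jaw":1},{"tx":0,"ty":0,"tz":0,"ax":0,"ay":0,"az":0,"jaw":1},{"tx":0,"ty":0,"tz":0,"ax":0,"ay":0,"az":0,"jaw":1},{"tx":0,"ty":0,"tz":0,"ax":0,"ay":0,"az":0,"jaw":1}]'
python3 d.py 0.605 -0.1555 0.012 -180 -15 95.3
```

```text
time: 13.0
ee_pos: [0.6045, -0.1555, 0.0215]
tcp_rot: [179.9, -15.0, 95.4]
wrist_force: [0.9, -0.2, -0.4]
opening: 0.0857
grasp_force: 0.0
t 13.0 pos [ 0.6045 -0.1555  0.0215] rpy [179.8762 -14.9936  95.3927] q [-20.5478  22.4136   6.4244  80.5794  13.5086  63.2971] open 0.08571592698102964 F 0.0 [ 0.8773 -0.2074 -0.3869]
shift in current tool [-0.0025  0.0005  0.0092] in target tool [-0.0025  0.0005  0.0092] turn [0.0998 0.0063 0.0895]
```

```bash

python3 -m handwheel '[{"tx":-0.0013,"ty":0,"tz":0.004,"ax":0,"ay":0,"az":0,"jaw":1},{"tx":-0.001,"ty":0,"tz":0.004,"ax":0,"ay":0,"az":0,"jaw":1},{"tx":0,"ty":0,"tz":0,"ax":0,"ay":0,"az":0,"jaw":-1},{"tx":0,"ty":0,"tz":0,"ax":0,"ay":0,"az":0,"jaw":-1},{"tx":0,"ty":0,"tz":0,"ax":0,"ay":0,"az":0,"jaw":-1},{"tx":0,"ty":0,"tz":0,"ax":0,"ay":0,"az":0,"jaw":-1},{"tx":0,"ty":0,"tz":0,"ax":0,"ay":0,"az":0,"jaw":-1},{"tx":0,"ty":0,"tz":0,"ax":0,"ay":0,"az":0,"jaw":-1},{"tx":0,"ty":0,"tz":0,"ax":0,"ay":0,"az":0,"jaw":-1},{"tx":0,"ty":0,"tz":0,"ax":0,"ay":0,"az":0,"jaw":-1}]' 110
python3 - <<'E'
from h import *
from workcell import telemetry
np.set_printoptions(precision=4,suppress=True)
o=telemetry.get_obs(); Rc=R.from_euler('xyz',o["tcp_rot"],degrees=True)
print(o["q"],o["opening"])
# planned: spade pose (slant th, tip y,z in bin frame); tool rigid to spade. s=horizontal heading
s=np.array([-.095,.9955,0]); P=o["ee_pos"]
tip0=np.array([.6133,-.238,.004])+.302*s
off=Rc.inv().apply(P-tip0)  # tcp relative to tip in tool axes
ay0=15
bc=np.array([.606,-.0885,0]);by=np.array([-.0915,.9958,0])
prev=(P,Rc)
for th,y,z in [(0,.148,.007),(5,.138,.008),(10,.13,.009),(15,.122,.01),(20,.110,.012),(25,.095,.014),(30,.075,.017),(35,.05,.022),(40,.02,.03),(42,-.01,.04),(42,-.03,.06)]:
    tip=tip0+by*(y-(tip0-bc)@by); tip[2]=z
    Rt=Rc*R.from_euler('y',-th,degrees=True)
    p=tip+Rt.apply(off)
    end=tip+R.from_rotvec(np.cross(s,[0,0,-1])*np.radians(th)).apply(-.302*s+np.array([0,0,.045]))
    print(th,"tcp",p,"end y,z",(end-bc)@by,end[2],"shift prev tool",prev[1].inv().apply(p-prev[0])); prev=(p,Rt)
E
```

```text
time: 14.25
ee_pos: [0.6045, -0.1557, 0.0133]
tcp_rot: [179.9, -15.0, 95.4]
wrist_force: [-1.3, 0.2, 4.4]
opening: 0.0205
grasp_force: 107.3
[-20.5635  22.6684   5.83    79.7327  13.5125  63.2832] 0.020511398800692707
0 tcp [ 0.6049 -0.1601  0.0163] end y,z -0.1540033976750988 0.052 shift prev tool [-0.0035 -0.     -0.0041]
5 tcp [ 0.6057 -0.1684  0.0363] end y,z -0.158931977419803 0.07915097749456163 shift prev tool [-0.0029 -0.     -0.0215]
10 tcp [ 0.606  -0.1731  0.0562] end y,z -0.15960064243852642 0.10576042860084653 shift prev tool [-0.0012 -0.     -0.0204]
15 tcp [ 0.6063 -0.1762  0.0757] end y,z -0.15806517030484535 0.1316334411187462 shift prev tool [-0.0014 -0.     -0.0197]
20 tcp [ 0.6067 -0.1816  0.0957] end y,z -0.15839809394553905 0.15758070784393713 shift prev tool [-0.0055 -0.     -0.02  ]
25 tcp [ 0.6073 -0.1886  0.115 ] end y,z -0.15968822005847055 0.18241996737516478 shift prev tool [-0.0086 -0.     -0.0187]
30 tcp [ 0.6082 -0.199   0.1346] end y,z -0.16403987240637527 0.20697739129628662 shift prev tool [-0.0137 -0.     -0.0175]
35 tcp [ 0.6094 -0.213   0.1553] end y,z -0.17157214821023725 0.232088907175305 shift prev tool [-0.0189 -0.     -0.0164]
40 tcp [ 0.611  -0.2306  0.178 ] end y,z -0.18241799148653595 0.2586014473111111 shift prev tool [-0.0244 -0.     -0.0153]
42 tcp [ 0.6133 -0.2552  0.1936] end y,z -0.2043162078869665 0.2755267550092395 shift prev tool [-0.029  -0.     -0.0036]
42 tcp [ 0.6151 -0.2752  0.2136] end y,z -0.2243160056869665 0.29552675500923953 shift prev tool [-0.0269  0.     -0.0087]
```

```bash

python3 -m handwheel '[{"tx":-0.0017,"ty":0,"tz":-0.002,"ax":0,"ay":0,"az":0,"jaw":-1},{"tx":-0.0018,"ty":0,"tz":-0.0021,"ax":0,"ay":0,"az":0,"jaw":-1},{"tx":-0.0015,"ty":0,"tz":-0.0107,"ax":0,"ay":-2.5,"az":0,"jaw":-1},{"tx":-0.0014,"ty":0,"tz":-0.0107,"ax":0,"ay":-2.5,"az":0,"jaw":-1},{"tx":-0.0006,"ty":0,"tz":-0.0102,"ax":0,"ay":-2.5,"az":0,"jaw":-1},{"tx":-0.0006,"ty":0,"tz":-0.0102,"ax":0,"ay":-2.5,"az":0,"jaw":-1},{"tx":-0.0007,"ty":0,"tz":-0.0098,"ax":0,"ay":-2.5,"az":0,"jaw":-1},{"tx":-0.0007,"ty":0,"tz":-0.0098,"ax":0,"ay":-2.5,"az":0,"jaw":-1},{"tx":-0.0028,"ty":0,"tz":-0.01,"ax":0,"ay":-2.5,"az":0,"jaw":-1},{"tx":-0.0027,"ty":0,"tz":-0.01,"ax":0,"ay":-2.5,"az":0,"jaw":-1}]' 110
python3 -m handwheel '[{"tx":0,"ty":0,"tz":0,"ax":0,"ay":0,"az":0,"jaw":-1},{"tx":0,"ty":0,"tz":0,"ax":0,"ay":0,"az":0,"jaw":-1},{"tx":0,"ty":0,"tz":0,"ax":0,"ay":0,"az":0,"jaw":-1},{"tx":0,"ty":0,"tz":0,"ax":0,"ay":0,"az":0,"jaw":-1},{"tx":0,"ty":0,"tz":0,"ax":0,"ay":0,"az":0,"jaw":-1},{"tx":0,"ty":0,"tz":0,"ax":0,"ay":0,"az":0,"jaw":-1},{"tx":0,"ty":0,"tz":0,"ax":0,"ay":0,"az":0,"jaw":-1},{"tx":0,"ty":0,"tz":0,"ax":0,"ay":0,"az":0,"jaw":-1},{"tx":0,"ty":0,"tz":0,"ax":0,"ay":0,"az":0,"jaw":-1},{"tx":0,"ty":0,"tz":0,"ax":0,"ay":0,"az":0,"jaw":-1}]'
python3 - <<'E'
from workcell import telemetry,optics
import cv2,numpy as np
print(telemetry.get_obs()["q"])
c=optics.camera("wrist");s=optics.camera("scene")
g=lambda c:np.clip((c["color"][:,:,::-1]/255.)**.6*255,0,255).astype('u1')
cv2.imwrite("pics/w5.png",np.hstack([g(c)[:,80:480],cv2.resize(g(s)[120:330,200:400],None,fx=2,fy=2)]))
E
```

```text
time: 15.5
ee_pos: [0.6065, -0.1801, 0.0957]
tcp_rot: [179.9, 5.1, 95.3]
wrist_force: [-0.4, -0.0, -3.0]
opening: 0.0206
grasp_force: 107.5
time: 16.75
ee_pos: [0.6066, -0.1799, 0.0957]
tcp_rot: [179.9, 5.0, 95.4]
wrist_force: [0.1, -0.2, -2.1]
opening: 0.0209
grasp_force: 107.5
[-14.41660828  13.86446544   5.03392719  79.36902452  -4.66726693
  70.15124709]
```

View pics/w5.png

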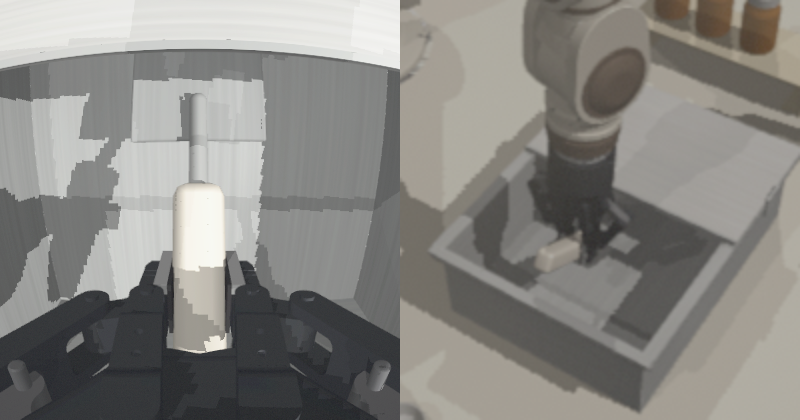

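```bash

python3 -m handwheel '[{"tx":-0.0043,"ty":0,"tz":-0.0094,"ax":0,"ay":-2.5,"az":0,"jaw":-1},{"tx":-0.0043,"ty":0,"tz":-0.0094,"ax":0,"ay":-2.5,"az":0,"jaw":-1},{"tx":-0.0068,"ty":0,"tz":-0.0088,"ax":0,"ay":-2.5,"az":0,"jaw":-1},{"tx":-0.0068,"ty":0,"tz":-0.0088,"ax":0,"ay":-2.5,"az":0,"jaw":-1},{"tx":-0.0095,"ty":0,"tz":-0.0082,"ax":0,"ay":-2.5,"az":0,"jaw":-1},{"tx":-0.0095,"ty":0,"tz":-0.0082,"ax":0,"ay":-2.5,"az":0,"jaw":-1},{"tx":-0.0122,"ty":0,"tz":-0.0077,"ax":0,"ay":-2.5,"az":0,"jaw":-1},{"tx":-0.0122,"ty":0,"tz":-0.0077,"ax":0,"ay":-2.5,"az":0,"jaw":-1},{"tx":-0.0145,"ty":0,"tz":-0.0018,"ax":0,"ay":-1,"az":0,"jaw":-1},{"tx":-0.0145,"ty":0,"tz":-0.0018,"ax":0,"ay":-1,"az":0,"jaw":-1}]' 110
python3 d.py 0.615 -0.275 0.214
```

```text
time: 18.1
ee_pos: [0.6132, -0.2521, 0.1955]
tcp_rot: [179.9, 27.0, 95.3]
wrist_force: [0.2, 0.3, -1.7]
opening: 0.0207
grasp_force: 107.5
t 18.1 pos [ 0.6132 -0.2521  0.1955] rpy [179.8849  27.0135  95.3128] q [-11.5989   9.8576   7.8803  79.466  -25.72    71.1037] open 0.020682323835323188 F 107.54063844680786 [ 0.1663  0.2769 -1.7183]
shift in current tool [-0.0289 -0.0003 -0.0061] in target tool [-0.0289 -0.0003 -0.0061] turn [0. 0. 0.]
```

```bash

python3 -m handwheel '[{"tx":-0.0164,"ty":0,"tz":-0.0028,"ax":0,"ay":0,"az":0,"jaw":-1},{"tx":-0.0164,"ty":0,"tz":-0.0028,"ax":0,"ay":0,"az":0,"jaw":-1},{"tx":-0.0164,"ty":0,"tz":-0.0028,"ax":0,"ay":0,"az":0,"jaw":-1},{"tx":-0.009,"ty":0,"tz":-0.0178,"ax":0,"ay":0,"az":0,"jaw":-1},{"tx":-0.0136,"ty":0,"tz":-0.0267,"ax":0,"ay":0,"az":0,"jaw":-1},{"tx":-0.0136,"ty":0,"tz":-0.0267,"ax":0,"ay":0,"az":0,"jaw":-1},{"tx":-0.0136,"ty":0,"tz":-0.0267,"ax":0,"ay":0,"az":0,"jaw":-1},{"tx":-0.0136,"ty":0,"tz":-0.0267,"ax":0,"ay":0,"az":0,"jaw":-1},{"tx":-0.009,"ty":0,"tz":-0.0178,"ax":0,"ay":0,"az":0,"jaw":-1},{"tx":-0.004,"ty":0,"tz":-0.008,"ax":0,"ay":0,"az":0,"jaw":-1}]' 110
python3 -m handwheel '[{"tx":0,"ty":0,"tz":0,"ax":0,"ay":0,"az":0,"jaw":-1},{"tx":0,"ty":0,"tz":0,"ax":0,"ay":0,"az":0,"jaw":-1},{"tx":0,"ty":0,"tz":0,"ax":0,"ay":0,"az":0,"jaw":-1},{"tx":0,"ty":0,"tz":0,"ax":0,"ay":0,"az":0,"jaw":-1},{"tx":0,"ty":0,"tz":0,"ax":0,"ay":0,"az":0,"jaw":-1},{"tx":0,"ty":0,"tz":0,"ax":0,"ay":0,"az":0,"jaw":-1},{"tx":0,"ty":0,"tz":0,"ax":0,"ay":0,"az":0,"jaw":-1},{"tx":0,"ty":0,"tz":0,"ax":0,"ay":0,"az":0,"jaw":-1},{"tx":0,"ty":0,"tz":0,"ax":0,"ay":0,"az":0,"jaw":-1},{"tx":0,"ty":0,"tz":0,"ax":0,"ay":0,"az":0,"jaw":-1}]'
python3 - <<'E'
from workcell import telemetry,optics
import cv2,numpy as np
o=telemetry.get_obs();print(o["qd"],o["q"])
s=optics.camera("scene");t=optics.camera("top");np.savez("s9.npz",**s)
g=lambda c:np.clip((c["color"][:,:,::-1]/255.)**.6*255,0,255).astype('u1')
cv2.imwrite("pics/s9.png",np.hstack([g(s)[:,60:460],g(t)[:,100:500]]))
E
```

```text
time: 19.35
ee_pos: [0.6165, -0.2917, 0.3953]
tcp_rot: [179.8, 27.0, 95.2]
wrist_force: [-1.1, -0.8, -3.1]
opening: 0.0202
grasp_force: 107.7
time: 20.6
ee_pos: [0.6165, -0.2911, 0.3937]
tcp_rot: [179.9, 27.0, 95.3]
wrist_force: [0.6, -0.5, -2.3]
opening: 0.0209
grasp_force: 107.7
[ 0.04924297  0.08832207  0.08151479 -0.14791869 -0.01941704 -0.02436367] [-15.04501149  18.63738169  41.10720402 102.29705904 -25.14596229
  67.34281331]
```

View pics/s9.png

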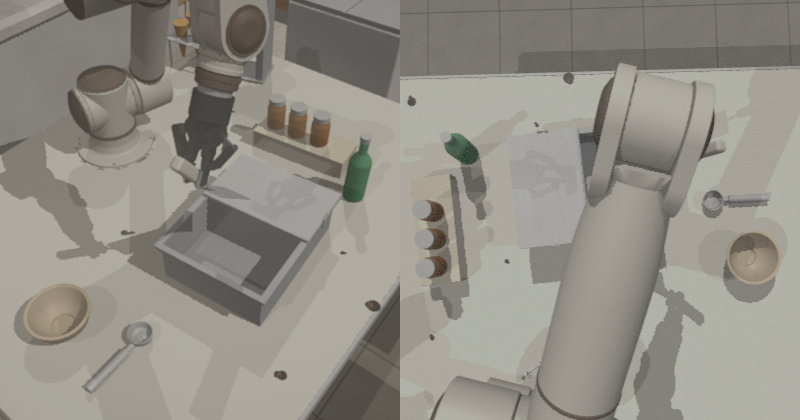

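```bash
python3 -c "
from workcell import workorder;print(workorder.job_done())"
```

```text
the job is handed in; nothing more can be done
None
```

I handed the job in at about 21 s, but no verdict came back. The jar stands released on the shelf, next in the row and about 74 mm from its neighbour, and the spade is out of the bin, held still with its tip computed at about 0.24 m; no bystander was touched.

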